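Crank the lab jack up to the filling nozzle

TASK

Fit the loose crank onto the lab jack's screw shaft and wind the jack up until the filling nozzle's tip stands inside the neck of the bottle on the platform, about 12 mm below the rim (halfway down the neck). Leave the bottle standing there and the crank on the shaft, let go, and do not touch the bottle or the nozzle or disturb the other things on the desk.

Things in the scene. Friction and masses are not known exactly. Their poses are not given: they have to be found in the camera images.
- jack: Base of a bare-metal lab scissor jack, plates 200 x 150 mm, fixed. Origin: centre of its underside on the desk, z up; x runs along the screw: the shaft sticks out 50 mm past the plates towards -x. The platform (upper face about 163 mm above the desk at the start) moves straight up only; the screw, about 82 mm above the desk at the start, rises half as much
- shaft_end (a point): Centre of the free end of the jack's screw shaft; x points along the shaft into the jack, the frame turns with the screw. Shaft 14 mm thick, its first 6 mm a cone; a 6 mm cross pin, 32 mm long, sits 22 mm behind the end along this frame's y axis, level within 0.1 rad at the start
- jack_screw (a joint): Turning angle of the jack's screw in rad, near 0 at the start. Positive is clockwise as seen by someone facing the shaft end and raises the platform: about 19 mm in the first turn, 15 mm in the third, 12 mm in the fifth. It stays where it is left (friction 0.15 N m); limit about 4.9 turns
- crank: Loose steel crank, 138 mm long, 160 g, lying flat. Origin: middle of the socket's mouth, on its axis, 13 mm above the desk. The 26 mm socket tube opens to +x; the arm (x = -40 to -50 mm) goes 45 mm to +y, the handle runs back to -x. Bore 17 mm wide, 36 mm deep; two 12 mm slots in the mouth, 17 mm deep, towards +y and -y, take the cross pin. Fully home the shaft's end is 34 to 36 mm inside
- crank_grip (a point): Middle of the crank's wooden handle sleeve (76 mm long, 26 mm thick), at x = -104, y = +45 mm in the crank's frame; x lies along the sleeve. The sleeve turns on its pin with a light drag (0.07 N m, enough to carry the crank level by it)
- bottle: Clear open bottle, 68 mm wide, 105 mm high, 260 g, standing loose on the middle of the jack's platform. Origin: centre of its underside, z up
- bottle_mouth (a point): Centre of the bottle's rim. The neck below it is 36 mm wide outside, 30 mm inside and 24 mm long
- nozzle_tip (a point): Lower end of the filling nozzle, a steel tube 10 mm thick pointing straight down over the bottle's mouth, held on a horizontal arm from the filler's column; it stands still, at a height that differs from run to run
- filler: White bench filler with a steel column, fixed beyond the jack. Origin on the desk straight below the nozzle, axes as the jack's; housing 145 to 315 mm along its +x, 102 mm high; column at +165 mm, 436 mm high, the nozzle's arm runs from it along -x
- vial_block: Bystander: wooden vial block, 160 x 75 x 45 mm, loose; origin at the centre of its underside
- amber_bottle: Bystander: capped amber bottle, 54 mm wide, 115 mm high, loose; origin at the centre of its underside
- cream_jar: Bystander: white-capped jar, 68 mm wide, 62 mm high, loose; origin at the centre of its underside
Things that resemble listed ones, but are neither listed nor needed, are in the scene too. Of the things like the bottle, leave any that is red; of the rest the larger one is meant.

How it is judged:
By the outcome, as a careful person would: the job done as asked, in the order asked, and still so for the second after the job is handed in, with the robot touching nothing.
It also fails if it takes over 64 s, if anything falls off the work surface, if the arm or the gripper's body presses on something with over 40 N, if the wrist force passes 120 N, or if a joint passes its speed limit or range.

ROBOT

A 7-joint arm with a two-finger parallel gripper is mounted at the origin on the work surface. World frame = base frame: x ahead of the robot, y to its left, z up, the work surface at z = 0. Lengths are in m, angles in rad, forces in N, time in s.
With the tool pointing down it reaches from about 0.425 to 1.025 m from the base axis. Payload 9.4 kg.
Tool frame: the origin (TCP) lies midway between the tips of the shut fingers; the grasp point (between the pads) lies 19 mm behind it; z points along the fingers, y is the line along which they close (so a half turn about z gives the same grasp; the last joint's range is limited). The gripper opens to 85 mm and grips with 20 to 120 N. Pads are 22 mm wide; open, the fingers measure 114 mm over their backs; the gripper's body (76 mm by 85 mm) begins 54 mm behind the grasp point. The pads swing forward as they close: fully open they stand 13 mm farther back than shut.
Start: joints at [1.106, 0.599, -0.003, 1.599, 0.002, 0.943, -0.08], TCP at [0.274, -0.671, 0.231] pointing down, gripper open.
Joint ranges: [-2.57, 2.57], [-0.35, 1.97], [-1.29, 1.29], [0.11, 2.56], [-1.05, 4.19], [0.11, 1.86], [-2.63, 2.63]. Speed limits (rad/s): [2.22, 2.22, 3.01, 3.01, 3.14, 3.14, 3.14].

INTERFACE

Orientations are given as a unit quaternion [x, y, z, w].
In Python, from workcell import * gives the robot as it stands.
- The arm moves only by the shell command python3 -m creep 'ROWS' [FORCE]. ROWS is JSON, a list of rows, each a list of 7 numbers: the shift along the tool's x, y, z in mm, then the turn, a rotation vector about the tool's x, y, z in degrees, then the opening in per cent of the stroke, from 0 (shut) to 100 (fully open). A call has 1 to 8 rows; each row shifts and turns the commanded pose from where the row before left it, along the tool's axes as they then stand; what a row does not reach is not made up. A row lasts 1/8 s, in which the tool goes at most 62.5 mm and 10.7 degrees, less where a joint would pass 70% of its speed; a pose out of reach is approached as far as the arm can. A call with a gripper value outside its range is refused whole. The fingers move at their own pace and stop on an object; FORCE is the grip in N (left out, the last holds). Time passes only in rows, so rows that do not move let the fingers close. It gives the time, the measured TCP pose, the force, the opening and the grip force at its end, in the units of the state.
- read_state(): the state, without advancing time (a new reading comes with each control period).
- camera(name): name is "scene" or "top"; returns (picture, depth): 384x512x3 uint8, red, green, blue; 384x512 float32, m along the optical axis (not along the pixel's ray), 0 where there is no reading.
- calibration(name): a dict with "mtx" (3x3 intrinsics, pixels), "view" (4x4, takes a point from world to camera coordinates). Camera axes: x right, y down, z forward; pixel columns grow to the right and rows downward; lengths in m; the calibration is good to about 2 mm. A picture is of the moment at which its call begins. calibration takes no time and is no camera call.
- sign_off(): hands the job in; it is judged then, once.
The state is a dict: "t": time; "joints": joint angles; "joint_velocities": joint speeds; "joint_torque": joint torques, N m; "eef_pos": TCP position; "eef_rot": TCP orientation; "contact_force": force on the tool from outside, world axes, zero at the start; "torque": the same for the moment, N m; "opening": finger opening in m; "gripper_force": force on a finger pad.
Only numpy, scipy, OpenCV 4.12 (cv2) and the standard library are available. Lean on these libraries where they do the work, as an engineer would, in place of code of your own. Each camera call takes 0.05 s, during which the arm holds its last target. There are 200 camera calls.

## Working session

There is one attempt and no reset: what is moved stays moved. The work goes in short steps, Python scripts to look and compute and a shell command to move; the robot and the scene stay as the last step left them, time stands still between calls to the robot, and variables do not carry over. Pictures are saved under pics/ and viewed, at most 10 in all, crops included, and the job is handed in when it is done.

```bash
mkdir -p pics; ls; python3 - <<'E'
from workcell import *
import cv2,numpy as np
s=read_state();print({k:np.round(v,3).tolist() for k,v in s.items()})
for n in("scene","top"):
    p,d=camera(n);np.savez(f"pics/{n}0.npz",p=p,d=d)
    cv2.imwrite(f"pics/{n}0.png",cv2.resize(p[...,::-1],(800,600),interpolation=cv2.INTER_CUBIC))
    c=calibration(n);print(n,np.round(c["mtx"],1).tolist(),np.round(c["view"],3).tolist())
E
```

```text
pics
{'t': 0.0, 'joints': [1.106, 0.6, -0.003, 1.6, 0.002, 0.943, -0.08], 'joint_velocities': [-0.001, 0.001, -0.0, -0.002, 0.001, 0.001, -0.001], 'joint_torque': [0.0, -77.645, 1.565, -25.801, 0.012, 0.009, -0.0], 'eef_pos': [0.274, -0.671, 0.23], 'eef_rot': [0.981, 0.193, -0.0, -0.001], 'contact_force': [-0.516, -1.165, 1.009], 'torque': [0.024, 0.015, 0.041], 'gripper_force': 0.0, 'opening': 0.085}
scene [[397.2, 0.0, 256.9], [0.0, 397.2, 196.8], [0.0, 0.0, 1.0]] [[0.46, 0.888, -0.0, -0.163], [0.757, -0.393, -0.522, -0.388], [-0.464, 0.24, -0.853, 1.517], [0.0, 0.0, 0.0, 1.0]]
top [[385.3, 0.0, 266.9], [0.0, 385.3, 183.3], [0.0, 0.0, 1.0]] [[-0.009, -1.0, 0.014, -0.119], [-0.99, 0.007, -0.14, 0.608], [0.14, -0.015, -0.99, 0.967], [0.0, 0.0, 0.0, 1.0]]
```

View pics/scene0.png

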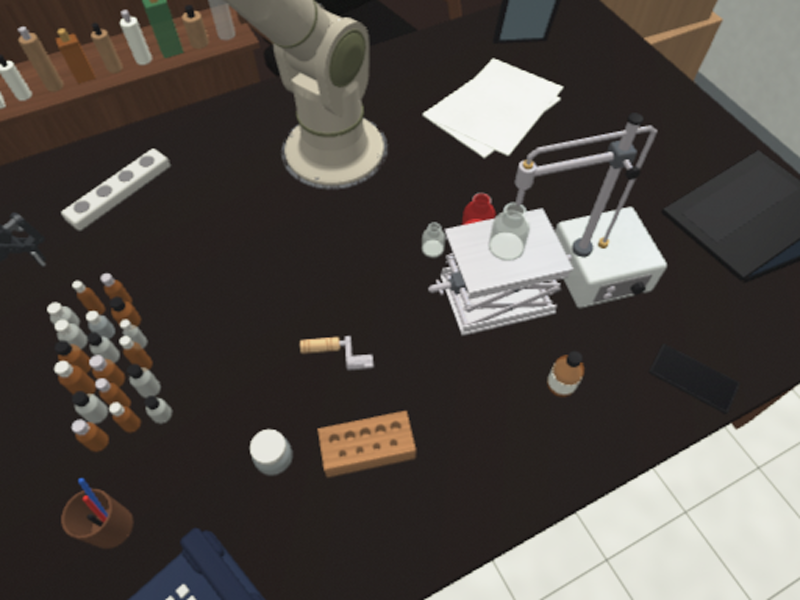

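View pics/top0.png

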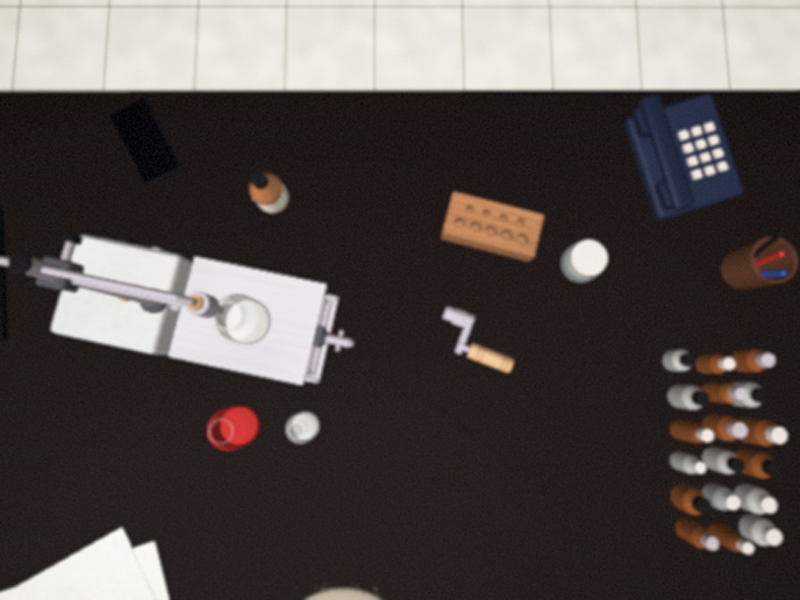

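The bottle meant is the clear one on the jack's platform (scene 510,235; top 245,318). The red one (scene 480,208) and the smaller clear one (scene 433,238) stay. The crank lies at top (443–515, 310–372) with its mouth to the left. The shaft is at top (350,342).

```bash
cat > h.py <<'E'
import numpy as np,cv2
from workcell import *
def cloud(n,d):
    c=calibration(n);K=c["mtx"];V=np.array(c["view"])
    v,u=np.indices(d.shape);X=np.stack([(u-K[0,2])*d/K[0,0],(v-K[1,2])*d/K[1,1],d],-1)
    P=(X-V[:3,3])@V[:3,:3]; P[d<=0]=np.nan
    return P
def proj(n,p):
    c=calibration(n);q=np.array(c["view"])[:3,:3]@np.asarray(p)+np.array(c["view"])[:3,3]
    q=np.array(c["mtx"])@q;return q[:2]/q[2]
E
python3 - <<'E'
from h import *
C={}
for n in("scene","top"):
    z=np.load(f"pics/{n}0.npz");C[n]=(cloud(n,z["d"]),z["p"])
def box(n,u0,u1,v0,v1):
    s=np.s_[int(v0*.64):int(v1*.64)+1,int(u0*.64):int(u1*.64)+1]
    return C[n][0][s].reshape(-1,3)
np.set_printoptions(precision=4,suppress=True)
for n,b in(("top",(435,525,300,380)),("scene",(290,385,325,380))):
    P=box(n,*b);print(n,"desk z",np.nanmedian(P[:,2]),'bad',np.isnan(P).any(1).sum())
    P=P[P[:,2]>0.008]; r=cv2.minAreaRect(P[:,:2].astype('f4'));print(len(P),"zmax",np.percentile(P[:,2],[50,90,99]),r)
# jack platform
for n,b in(("top",(160,360,240,390)),("scene",(420,580,200,330))):
    P=box(n,*b);Q=P[abs(P[:,2]-.163)<.006];r=cv2.minAreaRect(Q[:,:2].astype('f4'));print(n,"plat",len(Q),np.median(Q[:,2]),r, cv2.boxPoints(r).tolist())
    H=P[P[:,2]>.2];print("  high pts",len(H))
P=box("top",325,365,325,360);Q=P[(P[:,2]>.05)&(P[:,2]<.11)];print("shaft top\n",Q[np.argsort(Q[:,1])][:40])
P=box("scene",425,465,265,300);Q=P[(P[:,2]>.05)&(P[:,2]<.11)];print("shaft scene\n",Q[np.argsort(Q[:,1])][:40])
for n,b in(("scene",((505,705-170),(150,250))),):
    pass
def up(n,u0,u1,v0,v1,f):
    p=C[n][1][int(v0*.64):int(v1*.64),int(u0*.64):int(u1*.64)];return cv2.resize(p[...,::-1],(400,300),interpolation=cv2.INTER_CUBIC)
a=np.vstack([np.hstack([up("scene",470,570,150,225,1),up("scene",290,390,325,400,1)]),np.hstack([up("top",435,535,300,375,1),up("scene",420,520,250,325,1)])])
cv2.imwrite("pics/crops.png",a)
E
```

```text
top desk z 0.00032631981193787657 bad 11
529 zmax [0.0234 0.0268 0.0287] ((0.5132039785385132, -0.21678638458251953), (0.1493404060602188, 0.06403712183237076), 39.62294006347656)
scene desk z 0.002105732279651333 bad 7
400 zmax [0.0245 0.0284 0.0305] ((0.5181135535240173, -0.2316785752773285), (0.1293187290430069, 0.0887274444103241), 78.78315734863281)
top plat 4525 0.16199565291411222 ((0.5435549020767212, 0.12783017754554749), (0.20055139064788818, 0.15001915395259857), 77.55668640136719) [[0.44870054721832275, 0.0460725799202919], [0.5951957106590271, 0.013747408986091614], [0.6384092569351196, 0.20958778262138367], [0.4919140934944153, 0.24191294610500336]]
  high pts 1157
scene plat 2255 0.16354975423908522 ((0.5416305065155029, 0.12186505645513535), (0.2014036625623703, 0.15438587963581085), 77.4324722290039) [[0.4443753659725189, 0.04037243127822876], [0.5950621962547302, 0.006779596209526062], [0.6388856172561646, 0.20335768163204193], [0.48819881677627563, 0.23695051670074463]]
  high pts 591
shaft top
 [[ 0.5129 -0.0184  0.0839]
 [ 0.5106 -0.0182  0.0816]
 [ 0.5103 -0.016
[... 1404 characters left out ...]
 0.514  -0.015   0.0876]
 [ 0.5068 -0.0145  0.0886]
 [ 0.5125 -0.0143  0.0905]
 [ 0.5179 -0.0136  0.0865]
 [ 0.5157 -0.0125  0.0882]
 [ 0.5084 -0.0119  0.0889]
 [ 0.5136 -0.0114  0.0901]
 [ 0.5181 -0.0105  0.09  ]
 [ 0.5179 -0.01    0.084 ]
 [ 0.5107 -0.0099  0.0906]
 [ 0.5155 -0.0091  0.091 ]
 [ 0.5277 -0.0086  0.0852]
 [ 0.5203 -0.008   0.0857]
 [ 0.5253 -0.0074  0.0865]
 [ 0.5116 -0.0068  0.0896]
 [ 0.5234 -0.0064  0.0888]
 [ 0.5171 -0.0062  0.0857]
 [ 0.5295 -0.0062  0.0859]
 [ 0.5154 -0.0054  0.0883]
 [ 0.5263 -0.0044  0.0858]
 [ 0.5197 -0.0043  0.0878]
 [ 0.5069 -0.0041  0.087 ]
 [ 0.5179 -0.0034  0.0903]
 [ 0.5238 -0.0031  0.087 ]
 [ 0.5112 -0.0029  0.0864]
 [ 0.5158 -0.0024  0.0922]]
```

View pics/crops.png

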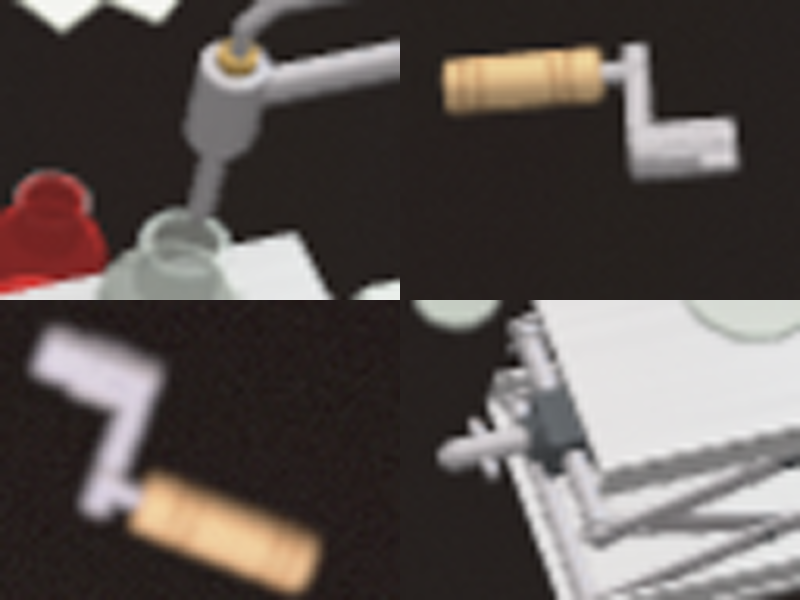

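The crop shows the clear bottle with the nozzle's tip just above its rim (scene 520,205), and the crank's socket mouth on the jack side with slots. The cross pin is level and the shaft end is free. Now I'll get crank and nozzle numbers from both views.

```bash
python3 - <<'E'
from h import *
np.set_printoptions(precision=4,suppress=True)
cen={"scene":(.5416,.1219),"top":(.5436,.1278)}
for n,b in(("top",(435,525,300,380)),("scene",(290,385,325,380))):
    z=np.load(f"pics/{n}0.npz");P=cloud(n,z["d"]);p=z["p"].astype(int)
    m=np.zeros(P.shape[:2],bool);m[int(b[2]*.64):int(b[3]*.64),int(b[0]*.64):int(b[1]*.64)]=1
    w=m&(p[...,0]-p[...,2]>40)&(p[...,0]>110); g=m&(p.min(-1)>100)&~w
    W=P[w&(P[...,2]>.012)];r=cv2.minAreaRect(W[:,:2].astype('f4'));print(n,"wood",len(W),"c",r,"z",np.percentile(W[:,2],[50,90,97]))
    # pixel centroid -> ray at z=.013..: silhouette centroid of a cylinder
    vu=np.argwhere(w);c0=vu.mean(0)[::-1]
    c=calibration(n);V=np.array(c["view"]);
    def ray(uv,zz):
        d=V[:3,:3].T@(np.linalg.inv(c["mtx"])@np.array([*uv,1]));o=-V[:3,:3].T@V[:3,3];return o+d*(zz-o[2])/d[2]
    print("  wood pixel centroid at z=.013",ray(c0,.013))
    cv,ev=np.linalg.eigh(np.cov(np.array([ray(q[::-1],.013)[:2] for q in vu]).T));print("  axis",ev[:,1],np.degrees(np.arctan2(ev[1,1],ev[0,1])))
    G=P[g&(P[...,2]>.01)];print("  metal n",len(G)); d=np.array([.2155,.9765]);e=np.array([-d[1],d[0]])
    s=G[:,:2]@d;t=G[:,:2]@e;ww=W[:,:2]@d;wt=W[:,:2]@e
    print("  metal along",np.percentile(s,[1,99]),"across",np.percentile(t,[1,99]),"wood along",np.percentile(ww,[1,99]),"across",np.percentile(wt,[2,98]))
    if n=="scene":
        o=-V[:3,:3].T@V[:3,3]
        for name,uv in(("tip",(332.8,131.5)),("mouth c",(330.4,134.6))):
            D=V[:3,:3].T@(np.linalg.inv(c["mtx"])@np.array([*uv,1]))
            k=np.dot(np.array(cen[n])-o[:2],D[:2])/np.dot(D[:2],D[:2]);print(name,o+k*D)
        # nozzle depth pts
        S=P[112:140,322:344].reshape(-1,3);S=S[S[:,2]>.24];S=S[np.argsort(S[:,2])];print(S[::max(1,len(S)//30)])
E
```

```text
top wood 276 c ((0.4887041449546814, -0.24587537348270416), (0.07590246945619583, 0.025827892124652863), 68.62993621826172) z [0.023  0.0267 0.028 ]
  wood pixel centroid at z=.013 [ 0.4876 -0.2475  0.013 ]
  axis [0.3741 0.9274] 68.03017950132052
  metal n 249
  metal along [-0.0959 -0.0445] across [-0.5981 -0.5277] wood along [-0.1708 -0.098 ] across [-0.5447 -0.5148]
scene wood 202 c ((0.4877574145793915, -0.25164932012557983), (0.07408622652292252, 0.026077069342136383), 67.54781341552734) z [0.0247 0.0282 0.0293]
  wood pixel centroid at z=.013 [ 0.4857 -0.2512  0.013 ]
  axis [0.3879 0.9217] 67.17575554349763
  metal n 180
  metal along [-0.1014 -0.0513] across [-0.5987 -0.5328] wood along [-0.1773 -0.1049] across [-0.5455 -0.5178]
tip [0.5459 0.1265 0.2845]
mouth c [0.543  0.1234 0.2706]
[[0.5429 0.144  0.2409]
 [0.5257 0.1313 0.2466]
 [0.5363 0.1367 0.2506]
 [0.5257 0.1269 0.2532]
 [0.5379 0.1379 0.2557]
 [0.5312 0.1352 0.2586]
 [0.5247 0.1261 0.2609]
 [0.5251 0.1285 0.2641]
 [0.5259 0.1117 0.2657]
 [0.5403 0.1374 0.2669]
 [0.5194 0.1187 0.2676]
 [0.5205 0.1275 0.2681]
 [0.5548 0.1244 0.2686]
 [0.5555 0.1175 0.2691]
 [0.5395 0.1372 0.2702]
 [0.5432 0.1172 0.2965]
 [0.5387 0.119  0.3028]
 [0.5464 0.1246 0.3114]
 [0.543  0.1194 0.3184]
 [0.5476 0.121  0.3259]
 [0.5546 0.1195 0.3408]
 [0.5453 0.1101 0.3438]
 [0.5361 0.1096 0.3461]
 [0.5541 0.1183 0.3482]
 [0.5408 0.1087 0.351 ]
 [0.5441 0.1089 0.3541]
 [0.5518 0.1123 0.3562]
 [0.5533 0.1167 0.359 ]
 [0.5458 0.1091 0.3626]
 [0.5445 0.1096 0.3647]
 [0.5497 0.1145 0.3672]]
```

```bash
python3 -m creep '[[30,-26,0,0,0,0,100],[46,-40,0,0,0,0,100],[46,-40,0,0,0,0,100],[47,-41,0,0,0,0,100],[47,-41,0,0,0,0,100],[47,-41,0,0,0,0,100],[47,-41,0,0,0,0,100],[47,-40,0,0,0,0,100]]' 100
python3 -m creep '[[0,0,10,0,0,-9,100],[0,0,15,0,0,-9,100],[0,0,15,0,0,-9,100],[0,0,15,0,0,-9,100],[0,0,15,0,0,-9,100],[0,0,10,0,0,0,100],[0,0,0,0,0,0,100]]'
cat > st.py <<'E'
from h import *
from scipy.spatial.transform import Rotation as R
s=read_state();M=R.from_quat(s["eef_rot"]).as_matrix()
print(np.round(s["eef_pos"],4),"x",np.round(M[:,0],3),"xang %.2f"%np.degrees(np.arctan2(M[1,0],M[0,0])),"z",np.round(M[:,2],3),"F",np.round(s["contact_force"],1),"op %.4f"%s["opening"],s["t"],np.round(s["joints"],2))
E
python3 st.py
```

```text
t: 1.1
eef_pos: [0.488, -0.2473, 0.2312]
eef_rot: [0.981, 0.193, -0.0, 0.0]
contact_force: [1.0, -0.3, 0.1]
opening: 0.0857
gripper_force: 0.0
t: 1.98
eef_pos: [0.487, -0.2491, 0.1506]
eef_rot: [0.834, 0.552, -0.0, -0.001]
contact_force: [1.0, 0.3, 0.6]
opening: 0.0851
gripper_force: 0.0
[ 0.487  -0.2491  0.1506] x [ 0.39   0.921 -0.   ] xang 67.02 z [-0.001  0.001 -1.   ] F [1.  0.3 0.6] op 0.0851 1.975 [ 0.53  0.51 -0.23  2.07  0.2   0.59 -0.24]
```

```bash
python3 -m creep '[[0,0,30,0,0,-0.5,100],[0,0,40,0,0,0,100],[0,0,40,0,0,0,100],[0,0,25,0,0,0,100],[0,0,11,0,0,0,100],[0,0,0,0,0,0,25],[0,0,0,0,0,0,0],[0,0,0,0,0,0,0]]' 100
python3 -m creep '[[0,0,0,0,0,0,0],[0,0,0,0,0,0,0],[0,0,0,0,0,0,0]]'
python3 st.py
```

```text
t: 2.98
eef_pos: [0.4879, -0.2495, 0.0063]
eef_rot: [0.831, 0.557, 0.0, 0.001]
contact_force: [0.2, 1.5, 0.1]
opening: 0.0322
gripper_force: 0.0
t: 3.35
eef_pos: [0.4879, -0.2495, 0.0066]
eef_rot: [0.831, 0.557, 0.0, 0.001]
contact_force: [-1.9, 0.1, 10.6]
opening: 0.0226
gripper_force: 97.7
[ 0.4879 -0.2495  0.0066] x [ 0.379  0.925 -0.   ] xang 67.70 z [ 0.002 -0.001 -1.   ] F [-1.9  0.1 10.6] op 0.0226 3.35 [ 0.45  0.74 -0.12  2.15  0.31  0.27 -0.32]
```

```bash
python3 -m creep '[[0,0,0,0,0,0,50],[0,0,0,0,0,0,50],[0,0,3,0,0,0,50],[0,0,3,0,0,0,50],[0,0,0,0,0,0,50]]' 100
python3 -m creep '[[0,0,0,0,0,0,0],[0,0,0,0,0,0,0],[0,0,0,0,0,0,0],[0,0,0,0,0,0,0]]'
python3 st.py
```

```text
t: 3.98
eef_pos: [0.4872, -0.2491, -0.0012]
eef_rot: [0.83, 0.557, -0.0, -0.0]
contact_force: [0.2, -0.3, -0.5]
opening: 0.043
gripper_force: 0.0
t: 4.47
eef_pos: [0.4882, -0.2495, 0.0003]
eef_rot: [0.83, 0.557, 0.001, 0.001]
contact_force: [-0.3, -1.0, 13.4]
opening: 0.023
gripper_force: 100.3
[ 4.882e-01 -2.495e-01  3.000e-04] x [ 0.379  0.925 -0.   ] xang 67.72 z [ 0.002 -0.001 -1.   ] F [-0.3 -1.  13.4] op 0.0230 4.475 [ 0.44  0.75 -0.11  2.15  0.31  0.25 -0.33]
```

```bash
python3 -m creep '[[0,0,-5,0,0,0,0],[0,0,-15,0,0,0,0],[0,0,-20,0,0,-3,0],[0,0,-20,0,0,-4,0],[0,0,-10,0,0,-2.8,0],[0,0,0,0,0,0,0],[0,0,0,0,0,0,0]]'
cat > look.py <<'E'
import sys
from h import *
k=sys.argv[1]
for n in("scene","top"):
    p,d=camera(n);np.savez(f"pics/{n}{k}.npz",p=p,d=d)
E
python3 st.py; python3 look.py 1; python3 - <<'E'
from h import *
a=[]
for n,c in(("scene",(.46,-.18,.07)),("top",(.46,-.18,.07))):
    p=np.load(f"pics/{n}1.npz")["p"];u,v=proj(n,c).astype(int);print(n,u,v)
    u=max(67,min(u,444));a.append(cv2.resize(p[v-100:v+100,u-67:u+67,::-1],(400,600),interpolation=cv2.INTER_CUBIC))
cv2.imwrite("pics/l1.png",np.hstack(a))
E
```

```text
t: 5.35
eef_pos: [0.4871, -0.2492, 0.0693]
eef_rot: [0.78, 0.626, -0.0, -0.0]
contact_force: [0.4, -0.5, -1.4]
opening: 0.0228
gripper_force: 98.2
[ 0.4871 -0.2492  0.0693] x [ 0.217  0.976 -0.   ] xang 77.45 z [-0. -0. -1.] F [ 0.4 -0.5 -1.4] op 0.0228 5.35 [ 0.52  0.64 -0.23  2.12  0.34  0.42 -0.19]
scene 220 194
top 290 239
```

View pics/l1.png

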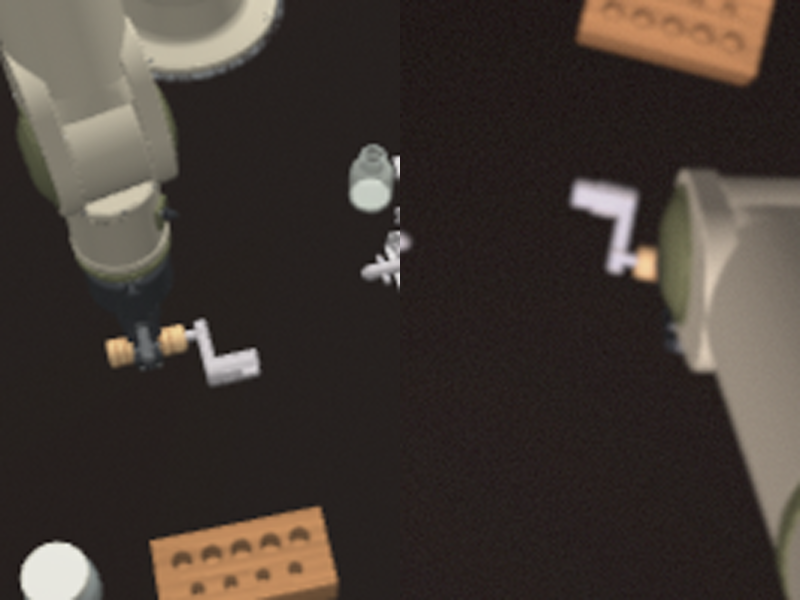

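The crank hangs level in the grip: in the scene half the handle is at (150,345) and the socket at (233,365), opening toward the jack. Next I'll measure socket and shaft in the same cameras.

```bash
cat > rel.py <<'E'
import sys
from h import *
np.set_printoptions(precision=4,suppress=True)
D=np.array([.2155,.9765,0]);E=np.array([-.9765,.2155,0])
k=sys.argv[1];s=read_state()
def F(n,k,c,zr,wood=False,r=(-.06,.03,.03)):
    z=np.load(f"pics/{n}{k}.npz");P=cloud(n,z["d"]);p=z["p"].astype(int)
    q=P-np.array(c);a,b=q@D,q@E
    m=(a>r[0])&(a<r[1])&(abs(b)<r[2])&(abs(P[...,2]-c[2])<zr)&(p[...,0]-p[...,2]<40)
    return P[m]
h=np.array(s["eef_pos"])+[0,0,.0127]
mc=h+.104*D-.045*E
print("expected mouth",mc)
def tube(Q,name):
    a=Q@D;b=Q@E;z=Q[:,2]
    # axis slope from top points, bins along
    bins=np.linspace(a.min(),a.max(),7);T=[]
    for i in range(6):
        m=(a>=bins[i])&(a<=bins[i+1])
        if m.sum()>3:T.append([(bins[i]+bins[i+1])/2,(np.percentile(b[m],4)+np.percentile(b[m],96))/2,np.percentile(b[m],96)-np.percentile(b[m],4),np.percentile(z[m],90)])
    print(name,len(Q),"along %.4f..%.4f"%tuple(np.percentile(a,[1,99])));print(np.array(T))
for n in("scene","top"):
    tube(F(n,k,mc,.03,r=(-.037,.02,.02)),n+" socket")
    S=np.array({"scene":(.509,-.0245,.082),"top":(.5112,-.0187,.082)}[n])
    tube(F(n,0,S,.02,r=(-.02,.013,.012)),n+" shaft")
E
python3 rel.py 1
```

```text
expected mouth [ 0.5535 -0.1572  0.0816]
scene socket 93 along -0.0707..-0.0408
[[-0.0685 -0.5763  0.0175  0.0982]
 [-0.0635 -0.5765  0.0192  0.0962]
 [-0.0584 -0.5747  0.0201  0.0967]
 [-0.0533 -0.5737  0.0154  0.0962]
 [-0.0483 -0.5747  0.0124  0.0977]
 [-0.0432 -0.5727  0.0157  0.0954]]
scene shaft 19 along 0.0868..0.0982
[[ 0.0915 -0.5036  0.012   0.091 ]
 [ 0.0954 -0.503   0.0083  0.0883]]
top socket 140 along -0.0710..-0.0347
[[-0.068  -0.5732  0.0229  0.0957]
 [-0.062  -0.5721  0.0227  0.0952]
 [-0.0559 -0.5729  0.0231  0.0952]
 [-0.0498 -0.5725  0.0171  0.0951]
 [-0.0437 -0.5731  0.017   0.0952]
 [-0.0376 -0.5726  0.0161  0.0946]]
top shaft 26 along 0.0924..0.1043
[[ 0.0933 -0.5022  0.0048  0.0863]
 [ 0.0973 -0.5049  0.0065  0.0895]
 [ 0.0994 -0.502   0.0067  0.0895]
 [ 0.1014 -0.5029  0.0092  0.0886]
 [ 0.1034 -0.5037  0.0117  0.0909]]
```

```bash
python3 -m creep '[[8,-8,0,0,0,0,0],[18,-15,0,0,0,0,0],[24,-16.5,0,0,0,0,0],[24,-16,0,0,0,0,0],[18,-10,0,0,0,0,0],[10,-5,0,0,0,0,0],[0,0,0,0,0,0,0],[0,0,0,0,0,0,0]]'
python3 st.py; python3 look.py 2; python3 rel.py 2; python3 - <<'E'
from h import *
a=[]
for n,c in(("scene",(.51,-.03,.08)),("top",(.51,-.03,.08))):
    p=np.load(f"pics/{n}2.npz")["p"];u,v=proj(n,c).astype(int);print(n,u,v)
    a.append(cv2.resize(p[v-45:v+45,u-30:u+30,::-1],(400,600),interpolation=cv2.INTER_CUBIC))
cv2.imwrite("pics/l2.png",np.hstack(a))
E
```

```text
t: 6.45
eef_pos: [0.4409, -0.135, 0.0692]
eef_rot: [0.78, 0.626, -0.0, 0.0]
contact_force: [0.4, -0.3, -1.8]
opening: 0.0229
gripper_force: 98.2
[ 0.4409 -0.135   0.0692] x [ 0.217  0.976 -0.   ] xang 77.48 z [ 0. -0. -1.] F [ 0.4 -0.3 -1.8] op 0.0229 6.45 [ 0.28  0.58 -0.15  2.32  0.33  0.26 -0.38]
expected mouth [ 0.5071 -0.0433  0.0819]
scene socket 86 along 0.0307..0.0606
[[ 0.0329 -0.5055  0.0195  0.0972]
 [ 0.038  -0.5061  0.0215  0.096 ]
 [ 0.0431 -0.5063  0.0198  0.0963]
 [ 0.0482 -0.5049  0.0119  0.0973]
 [ 0.0533 -0.5034  0.0151  0.0955]
 [ 0.0584 -0.5035  0.0157  0.0965]]
scene shaft 19 along 0.0868..0.0982
[[ 0.0915 -0.5036  0.012   0.091 ]
 [ 0.0954 -0.503   0.0083  0.0883]]
top socket 132 along 0.0306..0.0660
[[ 0.0333 -0.5047  0.02    0.0956]
 [ 0.0393 -0.5042  0.0228  0.0963]
 [ 0.0454 -0.5034  0.0222  0.0951]
 [ 0.0514 -0.5031  0.0198  0.095 ]
 [ 0.0574 -0.504   0.0161  0.0958]
 [ 0.0634 -0.5034  0.0164  0.0969]]
top shaft 26 along 0.0924..0.1043
[[ 0.0933 -0.5022  0.0048  0.0863]
 [ 0.0973 -0.5049  0.0065  0.0895]
 [ 0.0994 -0.502   0.0067  0.0895]
 [ 0.1014 -0.5029  0.0092  0.0886]
 [ 0.1034 -0.5037  0.0117  0.0909]]
scene 271 186
top 229 220
```

View pics/l2.png

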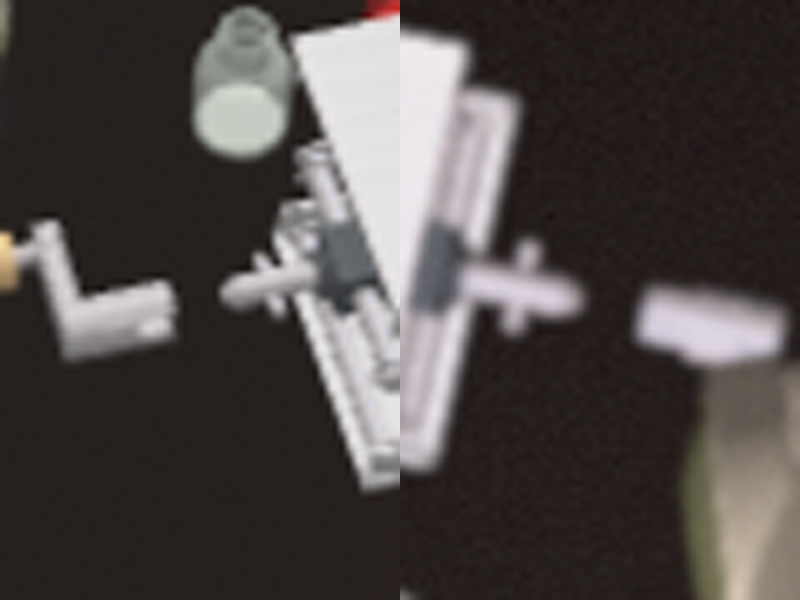

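Both halves show the socket in line with the shaft: in the top half the shaft end is at (580,300) and the mouth at (640,316). The gap is about 25 mm, so I'll insert slowly.

```bash
python3 -m creep '[[10,-0.5,0,0,0,0,0],[10,0,0,0,0,0,0],[6,0,0,0,0,0,0],[5,0,0,0,0,0,0],[5,0,0,0,0,0,0],[0,0,0,0,0,0,0]]'
python3 -m creep '[[4,0,0,0,0,0,0],[4,0,0,0,0,0,0],[0,0,0,0,0,0,0]]'; python3 st.py
```

```text
t: 7.3
eef_pos: [0.448, -0.0987, 0.0693]
eef_rot: [0.78, 0.626, 0.0, -0.0]
contact_force: [-0.5, 0.8, -1.1]
opening: 0.0225
gripper_force: 98.2
t: 7.68
eef_pos: [0.4497, -0.091, 0.0693]
eef_rot: [0.78, 0.626, 0.0, -0.0]
contact_force: [0.2, 0.6, -1.2]
opening: 0.0231
gripper_force: 98.2
[ 0.4497 -0.091   0.0693] x [0.216 0.976 0.   ] xang 77.55 z [ 0.  0. -1.] F [ 0.2  0.6 -1.2] op 0.0231 7.675 [ 0.17  0.58 -0.14  2.32  0.3   0.26 -0.45]
```

```bash
python3 -m creep '[[3,0,0,0,0,0,0],[3,0,0,0,0,0,0],[0,0,0,0,0,0,0]]';python3 st.py;  python3 -m creep '[[3,0,0,0,0,0,0],[2,0,0,0,0,0,0],[0,0,0,0,0,0,0]]'; python3 st.py; python3 look.py 3; python3 - <<'E'
from h import *
a=[]
for n,c in(("scene",(.51,-.03,.08)),("top",(.51,-.03,.08))):
    p=np.load(f"pics/{n}3.npz")["p"];u,v=proj(n,c).astype(int)
    a.append(cv2.resize(p[v-45:v+45,u-30:u+30,::-1],(400,600),interpolation=cv2.INTER_CUBIC))
cv2.imwrite("pics/l3.png",np.hstack(a))
E
```

```text
t: 8.05
eef_pos: [0.451, -0.0851, 0.0693]
eef_rot: [0.78, 0.626, 0.0, -0.0]
contact_force: [0.2, 0.0, -1.1]
opening: 0.0229
gripper_force: 98.2
[ 0.451  -0.0851  0.0693] x [0.216 0.976 0.   ] xang 77.55 z [ 0.  0. -1.] F [ 0.2  0.  -1.1] op 0.0229 8.05 [ 0.16  0.58 -0.14  2.32  0.3   0.26 -0.46]
t: 8.43
eef_pos: [0.452, -0.0804, 0.0692]
eef_rot: [0.78, 0.626, -0.0, -0.0]
contact_force: [-0.0, 1.2, -1.5]
opening: 0.0233
gripper_force: 98.2
[ 0.452  -0.0804  0.0692] x [0.216 0.976 0.   ] xang 77.54 z [-0.  0. -1.] F [-0.   1.2 -1.5] op 0.0233 8.425 [ 0.15  0.58 -0.14  2.32  0.3   0.26 -0.47]
```

View pics/l3.png

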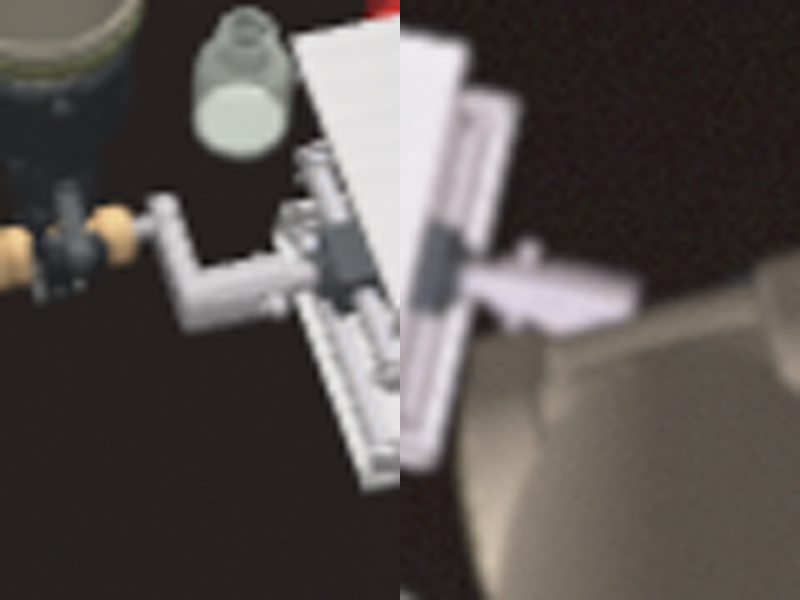

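The mouth now encloses the cross pin (scene half 285,300; top half 520,250), so the crank is nearly home. I'll push until it seats.

```bash
python3 -m creep '[[2,0,0,0,0,0,0],[1,0,0,0,0,0,0],[0,0,0,0,0,0,0]]'; python3 st.py;  python3 -m creep '[[1.5,0,0,0,0,0,0],[0,0,0,0,0,0,0]]'; python3 st.py
```

```text
t: 8.9
eef_pos: [0.4527, -0.0775, 0.0693]
eef_rot: [0.78, 0.626, 0.0, -0.0]
contact_force: [0.9, 0.0, -0.6]
opening: 0.0231
gripper_force: 98.2
[ 0.4527 -0.0775  0.0693] x [0.216 0.976 0.   ] xang 77.53 z [ 0.  0. -1.] F [ 0.9  0.  -0.6] op 0.0231 8.9 [ 0.14  0.58 -0.13  2.32  0.29  0.26 -0.47]
t: 9.15
eef_pos: [0.453, -0.076, 0.0693]
eef_rot: [0.78, 0.626, 0.0, -0.0]
contact_force: [0.2, -0.4, -1.4]
opening: 0.0231
gripper_force: 98.2
[ 0.453  -0.076   0.0693] x [0.216 0.976 0.   ] xang 77.53 z [-0.  0. -1.] F [ 0.2 -0.4 -1.4] op 0.0231 9.15 [ 0.14  0.58 -0.13  2.32  0.29  0.26 -0.48]
```

```bash
python3 -m creep '[[1.5,0,0,0,0,0,0],[0,0,0,0,0,0,0]]'|sed -n 2,4p;  python3 -m creep '[[1,0,0,0,0,0,0],[0,0,0,0,0,0,0]]'|sed -n 2,4p; python3 -m creep '[[1,0,0,0,0,0,0],[0,0,0,0,0,0,0]]'|sed -n 2,4p
```

```text
eef_pos: [0.4533, -0.0747, 0.0693]
eef_rot: [0.78, 0.626, -0.0, 0.0]
contact_force: [1.3, 0.1, -1.2]
eef_pos: [0.4531, -0.0743, 0.0692]
eef_rot: [0.78, 0.626, -0.001, -0.0]
contact_force: [-1.3, -4.2, -1.6]
eef_pos: [0.4529, -0.074, 0.0692]
eef_rot: [0.78, 0.625, -0.001, -0.0]
contact_force: [-2.5, -7.6, -0.2]
```

Seated: the push force rises at about 36 mm. I'll back off slightly and begin winding with a quarter turn.

```bash
python3 -m creep '[[-1.5,0,0,0,0,0,0],[0,3.4,-17.8,0,0,0,0],[0,9.8,-15.2,0,0,0,0],[0,14.6,-10.4,0,0,0,0],[0,17.2,-4,0,0,0,0],[0,0,0,0,0,0,0]]'; python3 st.py
```

```text
t: 10.65
eef_pos: [0.4971, -0.0839, 0.1166]
eef_rot: [0.779, 0.626, -0.0, -0.0]
contact_force: [-2.8, -2.2, 1.1]
opening: 0.0234
gripper_force: 99.1
[ 0.4971 -0.0839  0.1166] x [ 0.215  0.977 -0.   ] xang 77.57 z [-0.001 -0.    -1.   ] F [-2.8 -2.2  1.1] op 0.0234 10.65 [ 0.21  0.52 -0.21  2.19  0.24  0.45 -0.42]
```

Low forces. Next is the remaining three quarters of the first turn.

```bash
python3 -m creep '[[0,17.2,2.8,0,0,0,0],[0,14.6,9.2,0,0,0,0],[0,9.8,14,0,0,0,0],[0,3.4,16.6,0,0,0,0],[0,0,0,0,0,0,0]]'|sed -n 1,4p; python3 st.py; python3 -m creep '[[0,-3.4,16.6,0,0,0,0],[0,-9.8,14,0,0,0,0],[0,-14.6,9.2,0,0,0,0],[0,-17.2,2.8,0,0,0,0],[0,-17.2,-4,0,0,0,0],[0,-14.6,-10.4,0,0,0,0],[0,-9.8,-15.2,0,0,0,0],[0,-3.4,-17.8,0,0,0,0]]'|sed -n 1,4p;python3 -m creep '[[0,0,0,0,0,0,0]]'|sed -n 1,4p; python3 st.py; python3 look.py 4; python3 - <<'E'
from h import *
for n,c in (("top",(.5436,.1278,.18)),("scene",(.5416,.1219,.18))):
    z=np.load(f"pics/{n}4.npz");P=cloud(n,z["d"]);Q=P[(abs(P[...,0]-c[0])<.12)&(abs(P[...,1]-c[1])<.12)];h=Q[(Q[:,2]>.15)&(Q[:,2]<.22),2];H,e=np.histogram(h,70);i=H.argmax();print(n,"platform z",np.median(h[abs(h-e[i])<.005]))
a=[]
for n in("scene","top"):
    p=np.load(f"pics/{n}4.npz")["p"];u,v=proj(n,(.542,.125,.28)).astype(int);print(n,u,v)
    a.append(cv2.resize(p[v-45:v+45,u-30:u+30,::-1],(400,600),interpolation=cv2.INTER_CUBIC))
cv2.imwrite("pics/l4.png",np.hstack(a))
E
```

```text
t: 11.28
eef_pos: [0.542, -0.0939, 0.0736]
eef_rot: [0.78, 0.626, 0.0, 0.0]
contact_force: [0.4, -4.7, 2.9]
[ 0.542  -0.0939  0.0736] x [0.217 0.976 0.   ] xang 77.49 z [ 0.001 -0.    -1.   ] F [ 0.4 -4.7  2.9] op 0.0230 11.275 [ 0.19  0.63 -0.18  2.12  0.27  0.42 -0.42]
t: 12.28
eef_pos: [0.453, -0.0741, 0.0795]
eef_rot: [0.78, 0.626, -0.0, 0.0]
contact_force: [3.6, -2.7, -7.9]
t: 12.4
eef_pos: [0.4534, -0.0743, 0.08]
eef_rot: [0.78, 0.626, 0.001, 0.001]
contact_force: [-0.4, -3.4, -3.5]
[ 0.4534 -0.0743  0.08  ] x [0.217 0.976 0.   ] xang 77.49 z [ 0.002 -0.    -1.   ] F [-0.4 -3.4 -3.5] op 0.0234 12.4 [ 0.14  0.56 -0.15  2.32  0.28  0.28 -0.47]
top platform z 0.18089142568557046
scene platform z 0.1819740606740441
scene 331 131
top 143 200
```

View pics/l4.png

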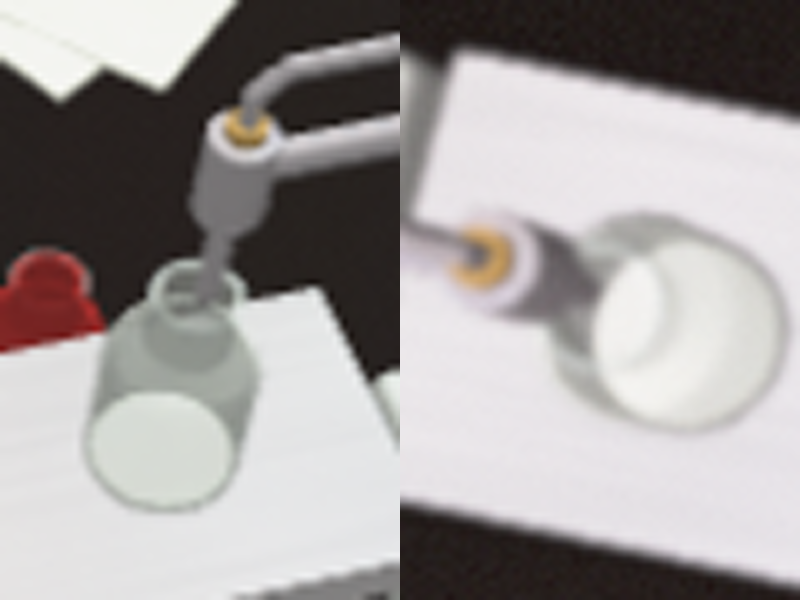

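The nozzle's tip (scene half 208,303) is still about 2 mm above to level with the rim plane (ellipse centre 196,286), and well clear of the neck walls. I'll refine the tip height from the tube's depth points.

```bash
python3 - <<'E'
from h import *
np.set_printoptions(precision=4,suppress=True,linewidth=150)
n="scene";c=calibration(n);V=np.array(c["view"]);o=-V[:3,:3].T@V[:3,3];Ki=np.linalg.inv(c["mtx"])
P0,P4=[cloud(n,np.load(f"pics/{n}{k}.npz")["d"]) for k in"04"]
g=np.load("pics/scene4.npz")["p"].astype(int)
for v in range(118,138):
    print(v,g[v,327:340].sum(-1)//3,P0[v,331:335,2],P4[v,331:335,2])
T=np.vstack([P[119:129,332:335].reshape(-1,3) for P in(P0,)]);T=T[(T[:,2]>.285)&(T[:,2]<.33)]
m=np.median(T,0);h=np.array([m[0]-o[0],m[1]-o[1]]);ax=m[:2]+.004*h/np.linalg.norm(h);print("tube",len(T),m,"axis",ax)
for uv in((332.5,131.5),(330.4,128.9)):
    D=V[:3,:3].T@(Ki@np.array([*uv,1]))
    for a in(ax,(.5416,.1219)):
        a=np.array(a);k=np.dot(a-o[:2],D[:2])/np.dot(D[:2],D[:2]);print(uv,o+k*D)
print("cam",o)
E
```

```text
118 [ 33  33  44  95 115 116 115 115 115 115 113 111 100] [0.3438 0.3449 0.3474 0.3486] [0.3453 0.3443 0.3484 0.3478]
119 [ 33  35  34  62 102 116 114 115 115 114 113 110  86] [0.34   0.341  0.3449 0.3473] [0.338  0.3413 0.3423 0.3451]
120 [ 34  34  34  36  69 102 114 117 119 116 100  76  53] [-0.0017  0.3412  0.3389  0.3432] [0.0011 0.3403 0.3397 0.3437]
121 [ 34  34  34  33  49  97 116 111 103  84  59  42  34] [0.0025 0.3253 0.3288 0.326 ] [0.0001 0.3249 0.3261 0.3276]
122 [ 34  33  33  34  70 106 116 113  89  50  35  34  34] [0.3192 0.3208 0.3238 0.3259] [0.3196 0.321  0.3244 0.3224]
123 [ 34  34  32  34  78 108 116 114  91  52  35  33  34] [0.3171 0.3184 0.3222 0.3212] [0.3158 0.3199 0.3212 0.3193]
124 [ 34  51  60  69  99 114 116 107  75  41  33  34  34] [0.3162 0.3168 0.3147 0.3171] [0.3156 0.3165 0.3178 0.3157]
125 [148 168 171 164 137 116 115 102  66  34  35  35  34] [0.3102 0.3139 0.3124 0.3114] [0.3104 0.313  0.3145 0.3105]
126 [143 138 138 136 125 116 115 120  94  46  34  34  34] [ 0.3087  0.3111  0.3077 -0.0017] [0.3098 0.309  0.3102 0.2868]
127 [113 106 106 110 115 115 1
[... 809 characters left out ...]
163 169 172 170 169 165 159 154 169 208 225 227 227] [0.2541 0.2584 0.2592 0.2641] [0.2893 0.2862 0.2861 0.2843]
135 [151 155 158 162 163 159 154 147 147 182 220 228 228] [0.2516 0.2512 0.2557 0.2645] [0.2867 0.2847 0.2845 0.2847]
136 [143 141 142 145 145 144 144 141 142 165 202 224 230] [0.2503 0.2506 0.2539 0.2628] [0.2792 0.2832 0.2808 0.2761]
137 [143 141 141 142 142 142 142 141 146 164 180 216 225] [0.2426 0.2505 0.2517 0.2683] [0.2784 0.2776 0.2736 0.2703]
tube 21 [0.5456 0.121  0.3168] axis [0.5427 0.1237]
(332.5, 131.5) [0.5451 0.1262 0.2838]
(332.5, 131.5) [0.5454 0.1259 0.2843]
(330.4, 128.9) [0.5403 0.1212 0.2919]
(330.4, 128.9) [0.5406 0.1209 0.2924]
cam [ 1.072  -0.3721  1.0912]
```

```bash
python3 -m creep '[[0,3.4,-17.7,0,0,0,0],[0,9.8,-15.1,0,0,0,0],[0,14.6,-10.3,0,0,0,0],[0,17.2,-3.9,0,0,0,0],[0,17.2,2.9,0,0,0,0],[0,14.6,9.3,0,0,0,0],[0,9.8,14.1,0,0,0,0],[0,3.4,16.7,0,0,0,0]]'|sed -n 1,4p;python3 -m creep '[[0,-3.4,16.7,0,0,0,0],[0,-9.8,14.1,0,0,0,0],[0,0,0,0,0,0,0],[0,0,0,0,0,0,0]]'|sed -n 1,4p; python3 look.py 5; cat > plat.py <<'E'
import sys
from h import *
k=sys.argv[1]
for n,c in (("top",(.5436,.1278,.18)),("scene",(.5416,.1219,.18))):
    z=np.load(f"pics/{n}{k}.npz");P=cloud(n,z["d"]);Q=P[(abs(P[...,0]-c[0])<.12)&(abs(P[...,1]-c[1])<.12)];h=Q[(Q[:,2]>.15)&(Q[:,2]<.22),2];H,e=np.histogram(h,70);i=H.argmax();print(n,"platform z",np.median(h[abs(h-e[i])<.005]))
a=[]
n="scene";p=np.load(f"pics/{n}{k}.npz")["p"]
a.append(cv2.resize(p[100:160,300:360,::-1],(600,600),interpolation=cv2.INTER_CUBIC))
cv2.imwrite(f"pics/l{k}.png",np.hstack(a))
E
python3 plat.py 5
```

```text
t: 13.5
eef_pos: [0.5423, -0.0938, 0.0823]
eef_rot: [0.78, 0.626, 0.0, 0.0]
contact_force: [-2.8, -2.0, 5.5]
t: 14.0
eef_pos: [0.529, -0.0909, 0.0521]
eef_rot: [0.78, 0.626, 0.0, 0.0]
contact_force: [2.8, -3.6, -1.6]
top platform z 0.1920259205580069
scene platform z 0.19298231942952163
```

View pics/l5.png

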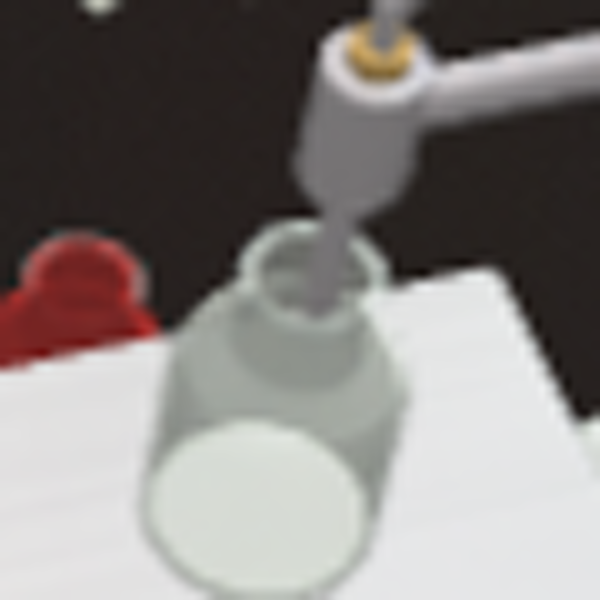

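The tip stands inside the neck: the rim ellipse is centred near (314,273), and the tube's end is visible through the glass at (318,318). The platform has risen 11.1 mm since the last look. I'll fit the tube's outline in the depth map to pin down the tip height.

```bash
python3 - <<'E'
from h import *
from itertools import product
np.set_printoptions(precision=4,suppress=True,linewidth=150)
n="scene"
Ps=[cloud(n,np.load(f"pics/{n}{k}.npz")["d"]) for k in"0123"]
P=np.nanmedian(Ps,0)
sub=P[121:136,325:342]
c=calibration(n);V=np.array(c["view"]);K=np.array(c["mtx"])
mask=(sub[...,2]>.281)&(abs(sub[...,0]-.543)<.02)&(abs(sub[...,1]-.122)<.02)
for r,m in zip(range(121,136),mask):print(r,''.join('#' if q else '.' for q in m))
T=sub[mask];
def model(x,y,zt,s=8):
    th=np.linspace(0,2*np.pi,40);pts=[]
    for z in(zt,.34): pts+=[[x+.005*np.cos(t),y+.005*np.sin(t),z] for t in th]
    q=(np.array(pts)@V[:3,:3].T+V[:3,3])@K.T;uv=q[:,:2]/q[:,2:]
    return cv2.convexHull(uv.astype('f4'))
rows=range(123,136);best=[]
for x,y,zt in product(np.arange(.535,.553,.001),np.arange(.114,.134,.001),np.arange(.278,.294,.001)):
    h=model(x,y,zt);e=0
    for i,v in enumerate(range(121,136)):
        if v<123:continue
        for j,u in enumerate(range(325,342)):
            d=cv2.pointPolygonTest(h,(float(u),float(v)),True)
            if (d>0)!=mask[i,j]: e+=min(abs(d),1.5)
    best.append((e,x,y,zt))
best=np.array(best);best=best[best[:,0].argsort()];print(best[:12]);b=best[best[:,0]<best[0,0]+.5]
print(len(b),"range",b.min(0),b.max(0))
for lo in np.arange(.278,.294,.002):
    s=best[abs(best[:,3]-lo)<1e-4];print(s[0])
print("median front pts",np.median(T[(T[:,2]<.32)],0))
E
```

```text
121 .......####......
122 ......####.......
123 ......####.......
124 ......####.......
125 ......####.......
126 .....####........
127 .....####........
128 .....####........
129 .....####........
130 .....###.........
131 ......#..........
132 .................
133 .................
134 .................
135 .................
[[0.     0.54   0.124  0.287 ]
 [0.     0.543  0.121  0.292 ]
 [0.     0.536  0.128  0.281 ]
 [0.     0.542  0.122  0.29  ]
 [0.     0.541  0.123  0.289 ]
 [0.     0.538  0.126  0.284 ]
 [0.0126 0.539  0.125  0.286 ]
 [0.0352 0.544  0.12   0.293 ]
 [0.041  0.535  0.129  0.279 ]
 [0.044  0.537  0.127  0.283 ]
 [0.0527 0.537  0.127  0.282 ]
 [0.0602 0.539  0.125  0.285 ]]
51 range [0.    0.535 0.12  0.278] [0.4965 0.545  0.129  0.293 ]
[0.3773 0.535  0.129  0.278 ]
[0.0753 0.535  0.129  0.28  ]
[0.0527 0.537  0.127  0.282 ]
[0.    0.538 0.126 0.284]
[0.0126 0.539  0.125  0.286 ]
[0.0996 0.541  0.123  0.288 ]
[0.    0.542 0.122 0.29 ]
[0.    0.543 0.121 0.292]
median front pts [0.545  0.1197 0.3039]
```

```bash
python3 - <<'E'
from h import *
np.set_printoptions(precision=4,suppress=True,linewidth=150)
z=np.load("pics/scene5.npz");P=cloud("scene",z["d"])[118:140,318:345];Q=P.reshape(-1,3)
Q=Q[(Q[:,2]>.285)&(Q[:,2]<.303)];Q=Q[np.hypot(Q[:,0]-.5418,Q[:,1]-.1222)>.009]
r=Q[Q[:,2]>.294];(x,y),R=cv2.minEnclosingCircle(r[:,:2].astype('f4'));print(len(r),"rim centre",x,y,R,"z pct",np.percentile(r[:,2],[10,50,90]))
# optimise circle r=16.5 on the rim
from scipy.optimize import least_squares
s=least_squares(lambda p:np.hypot(r[:,0]-p[0],r[:,1]-p[1])-.0165,[x,y],loss='soft_l1',f_scale=.002);print("fit",s.x)
im=cv2.resize(z["p"][100:160,300:360,::-1],(600,600),interpolation=cv2.INTER_CUBIC)
def circ(c,R,zz,col):
    t=np.linspace(0,2*np.pi,60);uv=np.array([proj("scene",(c[0]+R*np.cos(a),c[1]+R*np.sin(a),zz)) for a in t])
    cv2.polylines(im,[(((uv-[300,100])+.5)*10).astype(int)],True,col,1)
circ((.5416,.1219),.018,.298,(0,0,255));circ((.5416,.1219),.018,.294,(0,255,255));circ((.5418,.1224),.005,.2895,(0,255,0));circ((.5416,.1219),.034,.193,(255,0,0))
cv2.imwrite("pics/ov5.png",im[150:])
E
```

```text
63 rim centre 0.5387981534004211 0.12072814255952835 0.020638469606637955 z pct [0.2952 0.2974 0.2994]
fit [0.5394 0.1203]
```

View pics/ov5.png

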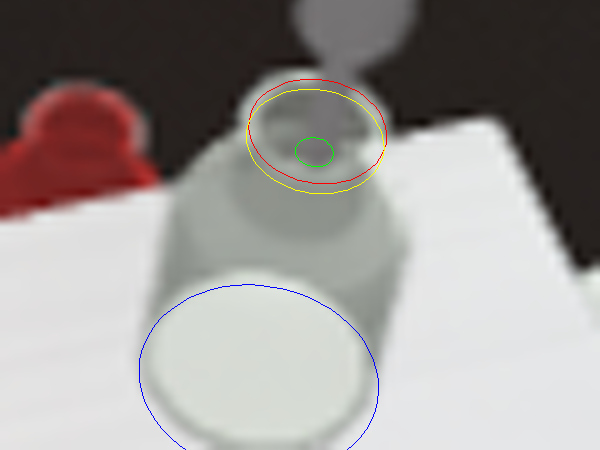

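The overlay shows the red rim model about 1 px off the seen rim, so the bottle stands 2–3 mm off the platform's centre, which is harmless. The green tip model matches the tube's end. The tip is therefore about 8.5–9.5 mm deep, so I'll wind 3 more rows (about 3 mm).

```bash
python3 -m creep '[[0,-14.6,9.3,0,0,0,0],[0,-17.2,2.9,0,0,0,0],[0,-17.2,-3.9,0,0,0,0],[0,0,0,0,0,0,0],[0,0,0,0,0,0,0]]'; python3 look.py 6; python3 plat.py 6
```

```text
t: 14.72
eef_pos: [0.4806, -0.0803, 0.0439]
eef_rot: [0.78, 0.626, -0.0, -0.0]
contact_force: [0.8, -3.7, -1.9]
opening: 0.0227
gripper_force: 99.3
top platform z 0.1952756647748677
scene platform z 0.1961696782931161
```

That puts the depth at about 12 mm. I'll release and retreat straight up.

```bash
python3 -m creep '[[0,0,0,0,0,0,30],[0,0,0,0,0,0,60],[0,0,0,0,0,0,100],[0,0,0,0,0,0,100],[0,0,0,0,0,0,100],[0,0,0,0,0,0,100]]' 20; python3 -m creep '[[0,0,-10,0,0,0,100],[0,0,-20,0,0,0,100],[-10,0,-30,0,0,0,100],[-20,0,-30,0,0,0,100],[-25,0,-30,0,0,0,100],[-25,0,-20,0,0,0,100],[0,0,0,0,0,0,100],[0,0,0,0,0,0,100]]'; python3 look.py 7; python3 plat.py 7; python3 - <<'E'
from h import *
a=cv2.resize(np.load("pics/scene7.npz")["p"][90:240,210:360,::-1],(400,400),interpolation=cv2.INTER_CUBIC)
b=cv2.resize(np.load("pics/top7.npz")["p"][110:290,90:290,::-1],(400,400),interpolation=cv2.INTER_CUBIC)
cv2.imwrite("pics/l7f.png",np.hstack([a,b]))
E
```

```text
t: 15.58
eef_pos: [0.4806, -0.0802, 0.0438]
eef_rot: [0.78, 0.626, -0.0, -0.0]
contact_force: [-0.2, -0.3, 0.8]
opening: 0.0854
gripper_force: 0.0
t: 16.58
eef_pos: [0.4631, -0.1578, 0.1837]
eef_rot: [0.78, 0.626, 0.0, -0.0]
contact_force: [-0.4, 0.4, 0.1]
opening: 0.0852
gripper_force: 0.0
top platform z 0.19519197960022938
scene platform z 0.19610918832573276
```

View pics/l7f.png

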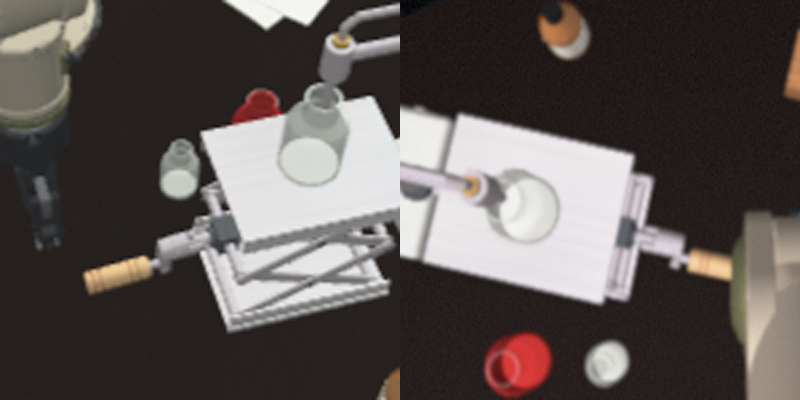

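The final view shows the crank still on the shaft (scene half 185,245). The bottle stands upright with the nozzle in its neck (325,95), the platform has not moved, and the gripper is clear.

```bash
python3 -c "
from workcell import *
print(sign_off())"
```

```text
the job is handed in; nothing more can be done
None
```

The job is handed in: the crank is on the screw shaft, the jack is wound up so the nozzle tip stands about 12 mm (roughly ±1 mm, from camera depth) inside the bottle's neck, and the arm has let go and is clear of everything, at about 17 s.

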